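# Bring the formed dish round to lift-out and hold its mould up on the cam

### The arm

A 6-joint arm with a two-finger parallel gripper is mounted at the origin on the work surface. World frame = base frame: x ahead of the robot, y to its left, z up, the work surface at z = 0. Lengths are in m, angles in rad, forces in N, time in s.
With the tool pointing down it reaches from about 0.35 to 0.85 m from the base axis. Payload 8.1 kg.
Tool frame: the origin (TCP) lies midway between the tips of the shut fingers; the grasp point (between the pads) lies 19 mm behind it; z points along the fingers, y is the line along which they close (so a half turn about z gives the same grasp; the last joint's range is limited). The gripper opens to 85 mm and grips with 20 to 120 N. Pads are 22 mm wide; open, the fingers measure 114 mm over their backs; the gripper's body (76 mm by 85 mm) begins 54 mm behind the grasp point. The pads swing forward as they close: fully open they stand 13 mm farther back than shut.
Start: joints at [-1.365, 0.13, 1.488, -0, 1.523, -0.085], TCP at [0.172, -0.575, 0.231] pointing down, gripper open.
Joint ranges: [-2.96, 2.96], [-0.89, 2.26], [0.02, 2.5], [-1.34, 4.48], [0, 2.73], [-2.66, 2.66]. Speed limits (rad/s): [2.39, 2.39, 2.79, 3.14, 3.14, 3.14].

### API

Orientations are given as a unit quaternion [x, y, z, w].
In Python, from rig import env gives the robot as it stands.
- The arm moves only by the tool apply_moves, never from a script. Its argument "targets" is one flat list of numbers, 7 for each row, row after row: the turn, a rotation vector about the tool's x, y, z in rad, then the shift along the tool's x, y, z in mm, then the closure, from 0 (fully open) to 1 (shut). A call has 1 to 10 rows; each row shifts and turns the commanded pose from where the row before left it, along the tool's axes as they then stand; what a row does not reach is not made up. A row lasts 1/8 s, in which the tool goes at most 62.5 mm and 10.7 degrees, less where a joint would pass 70% of its speed; a pose out of reach is approached as far as the arm can. A call with a gripper value outside its range is refused whole. The fingers move at their own pace and stop on an object; "squeeze" is the grip in N (left out, the last holds). Time passes only in rows, so rows that do not move let the fingers close. It gives the time, the measured TCP pose, the force, the opening and the grip force at its end, in the units of the state.
- env.read_state(): the state, without advancing time (a new reading comes with each control period).
- env.grab_frame(name): name is "scene" or "side" or "wrist"; returns a dict with "img" (384x512x3 uint8, blue, green, red), "z_map" (384x512 float32, m along the optical axis (not along the pixel's ray), 0 where there is no reading), "mtx" (3x3 intrinsics, pixels), "k1" (the pictures are not rectified: a ray, as slopes to the right and down, at radius r is drawn at 1 + k1 r^2 times it, then the intrinsics apply), "position" and "orientation" of the camera in the world; the wrist camera has in their place "hand_eye" (4x4, takes a point from camera to tool coordinates, whose origin is the TCP and whose axes are the flange's). Camera axes: x right, y down, z forward; pixel columns grow to the right and rows downward; lengths in m; the calibration is good to about 2 mm. A picture is of the moment at which its call begins: read the wrist's pose just before it.
- env.hand_in(): hands the job in; it is judged then, once.
The state is a dict: "time": time; "q": joint angles; "dq": joint speeds; "tau": joint torques, N m; "tool_pos": TCP position; "tool_rot": TCP orientation; "ft_force": force on the tool from outside, world axes, zero at the start; "moment": the same for the moment, N m; "opening": finger opening in m; "gripper_force": force on a finger pad.
Only numpy, scipy, OpenCV 4.12 (cv2) and the standard library are available. Lean on these libraries where they do the work, as an engineer would, in place of code of your own. Each camera call takes 0.05 s, during which the arm holds its last target. There are 200 camera calls.

### The job

On the pottery's mould table, turn the table to its next position so that the mould carrying the freshly formed dish (the one with the foot ring on top) clicks in over the lift-out station, and only then raise the cam lever to the highest point of its lift, so that the mould stands clear of its seat. The lever springs back if let go, so keep hold of it: finish while still holding it at the top. Do not touch the moulds or the dish, and leave the other things on the bench where they are.

Things in the scene. Friction and masses are not known exactly. Their poses are not given: they have to be found in the camera images.
- machine: the fixed mould-table machine, a grey cast frame on the bench, about 260 mm (x) by 450 mm (y); place and yaw vary (yaw within 0.2 rad). Origin on the bench top (z = 0) below the table's upright axis; z up, y towards the lift-out station. A forming arm stands raised on a 265 mm column at y = -215 mm on the far side from the lift-out station; other fixed parts stay below 150 mm
- mould_table: the turning spider: four ring seats 90 degrees apart, centres 105 mm from the axis, seat floor 148 mm above the bench, lip 6 mm, outer radius 163 mm. Between them four upright black knobs, cylinders 24 mm across and 36 mm high (200 to 236 mm above the bench), on 12 mm posts, 130 mm from the axis. Origin on the axis, 105 mm above the bench
- index_hub (a joint): turning angle of the mould table, rad, 0 at the start, positive anticlockwise from above, no end stop. A spring detent holds it at every quarter turn (0, 1.571, -1.571..), where a seat stands over the lift-out station. Turning takes about 0.35 N m (3 N at a knob) up to half way, then it pulls itself into the next position and centres there when released
- knob0 (a point): centre of a table knob, 218 mm above the bench (at table angle 0 it is at +45 degrees from the machine's x axis, anticlockwise)
- knob1 (a point): centre of the next knob (135 degrees at table angle 0), 218 mm above the bench
- knob2 (a point): centre of the next knob (225 degrees at table angle 0), 218 mm above the bench
- knob3 (a point): centre of the last knob (315 degrees at table angle 0), 218 mm above the bench
- table_axis (a point): point on the table's upright turning axis, at seat height, 148 mm above the bench
- lift_axis (a point): point on the axis of the lift-out plunger, at seat-floor height, 148 mm above the bench; 105 mm from the table's axis, in the machine's +y direction
- dish_mould: the mould to lift: white plaster disc 98 mm across, 20 mm thick, 0.3 to 0.6 kg, on it a grey-brown clay dish upside down with its foot ring (55 mm across, 7 mm high) on top; 46 mm high in all. Loose in its seat with 2 mm play. Origin: centre of the underside; z up. Starts in the seat a quarter turn to either side of the lift-out station (machine's +x or -x side)
- bare_mould: a like mould, bare white plaster with a smooth dome, 35 mm high, in the seat on the other side of the lift-out station. The seats at the lift-out station and across from it start empty. Origin: centre of its underside
- cam_shaft (a point): point on the axis of the level cam shaft, beside the middle of the lever's hand grip: 247 mm along the machine's y from its origin, 55 mm above the bench. The shaft runs along the machine's y axis
- cam_lever: the lever on the outer end of the cam shaft: a flat steel crank arm (plane at y = 203 mm of the machine, 10 mm thick) with a black side grip that points outward along the shaft's direction. Nearest fixed part to the grip: a bearing at y = 177 mm, 75 mm high. Origin on the shaft in the arm's plane; axes as the machine's at angle 0
- lever_grip (a point): middle of the lever's black side grip: a round sleeve 20 mm thick and 66 mm long along the machine's y (y = 214 to 280 mm), free to spin on its pin, 115 mm from the shaft axis; 85 mm above the bench at rest, 170 mm when the lever is upright
- lift_cam (a joint): angle of cam shaft and lever, rad. 0 = rest stop, lever towards the machine's -x and 15 degrees above level; grows as the grip goes up and over towards +x; end stop 2.0. The cam is highest at 1.309, lever upright: the mould is then 11 mm above its seat; beyond that the lift falls again. A return spring pulls the lever back with about 3 N at the grip at the top
- lift_pad: brass pad of the lift-out plunger, 52 mm across, which carries the mould when raised. At rest it stands 3 mm below the passing table; it rises 20 mm in all, the first 9 mm before it meets the mould. Origin on the plunger's axis
- bowl: white bowl, 190 mm across, 60 mm high, standing on the bench to the left; bystander, origin centre of the underside
- saucer: small white saucer, 100 mm across, 14 mm high, bystander, origin centre of the underside
- brush: brush, 190 mm long, lying on the bench, bystander
- rib: dark wooden rib, 100 x 50 x 6 mm, lying on the bench, bystander, origin centre of the underside
- slip_jar: clear jar with a lid, 72 mm across, 100 mm high, bystander, origin centre of the underside
- spare_mould: bare plaster mould, 98 mm across, 35 mm high, standing on the bench, bystander, origin centre of the underside
- bat_block: plaster block 90 x 90 x 45 mm on the bench, bystander, origin centre of the underside
Mind the look-alikes: they are no part of the job. Leave any yellow look-alike of the dish_mould alone.

How it is judged:
By the outcome, as a careful person would: the job done as asked, in the order asked, and still so for the second after the job is handed in, while the arm keeps its last pose, push and grip.
It also fails if it takes over 48 s, if anything falls off the work surface, if the arm or the gripper's body presses on something with over 40 N, if the wrist force passes 120 N, or if a joint passes its speed limit or range.

## Working session

There is one attempt and no reset: what is moved stays moved. The work goes in short steps, Python scripts to look and compute and a tool call to move; the robot and the scene stay as the last step left them, time stands still between calls to the robot, and variables do not carry over. Pictures are saved under pics/ and viewed, at most 10 in all, crops included, and the job is handed in when it is done.

Besides the shell and the picture viewer there is one more tool, called after ">>>" by a JSON object that holds its "name" and its "arguments". apply_moves: Moves the arm, as the interface text tells. Its arguments: {"type":"object","properties":{"targets":{"type":"array","items":{"type":"number"}},"squeeze":{"type":"number"}},"required":["targets"]}

```bash
ls; mkdir -p pics; cat > h.py <<'E'
import numpy as np, cv2
from scipy.spatial.transform import Rotation as R
from rig import env
def cloud(f):
    z=f["z_map"]; K=np.array(f["mtx"]); h,w=z.shape
    u,v=np.meshgrid(np.arange(w),np.arange(h))
    d=np.array([f["k1"],0,0,0,0],float)
    p=cv2.undistortPoints(np.stack([u,v],-1).reshape(-1,1,2).astype(np.float64),K,d).reshape(h,w,2)
    P=np.dstack([p[...,0]*z,p[...,1]*z,z])
    if "position" in f:
        return P@R.from_quat(f["orientation"]).as_matrix().T+np.array(f["position"])
    s=env.read_state(); H=np.array(f["hand_eye"])
    Pt=P@H[:3,:3].T+H[:3,3]
    return Pt@R.from_quat(s["tool_rot"]).as_matrix().T+np.array(s["tool_pos"])
E
python3 - <<'E'
from h import *
print(env.read_state())
for n in("scene","side"):
    f=env.grab_frame(n); cv2.imwrite(f"pics/{n}0.png",cv2.resize(f["img"],(800,600))); np.save(n+"0.npy",cloud(f)); np.save(n+"z.npy",f["z_map"])
    print(n,f["position"],f["orientation"])
E
```

```text
pics
{'time': 0.0, 'q': array([-1.36536301e+00,  1.31167337e-01,  1.48927552e+00,  1.00076831e-05,
        1.52301308e+00, -8.54380932e-02]), 'dq': array([-0.00011222,  0.00118065,  0.00125291, -0.00031952,  0.00033071,
       -0.00013507]), 'tau': array([-3.57823556e-04, -5.69394886e+01, -5.00553060e+01, -1.21814592e-04,
        1.44775759e-02, -6.02513478e-05]), 'tool_pos': array([ 0.17196217, -0.57425279,  0.23024282]), 'tool_rot': array([ 9.89442462e-01,  1.44923244e-01, -5.08738094e-05, -9.30264637e-04]), 'ft_force': array([0.43604447, 0.27284273, 0.63582695]), 'moment': array([-0.04715392,  0.01839645,  0.01070408]), 'gripper_force': 0.0, 'opening': 0.08517543236673474}
scene [ 1.06218178 -0.97818563  1.43668597] [ 0.90331831  0.25336903 -0.09055461 -0.33409584]
side [-0.10641436  1.02180108  1.15393199] [-0.22158883  0.87719706 -0.40995127  0.11560132]
```

View pics/scene0.png

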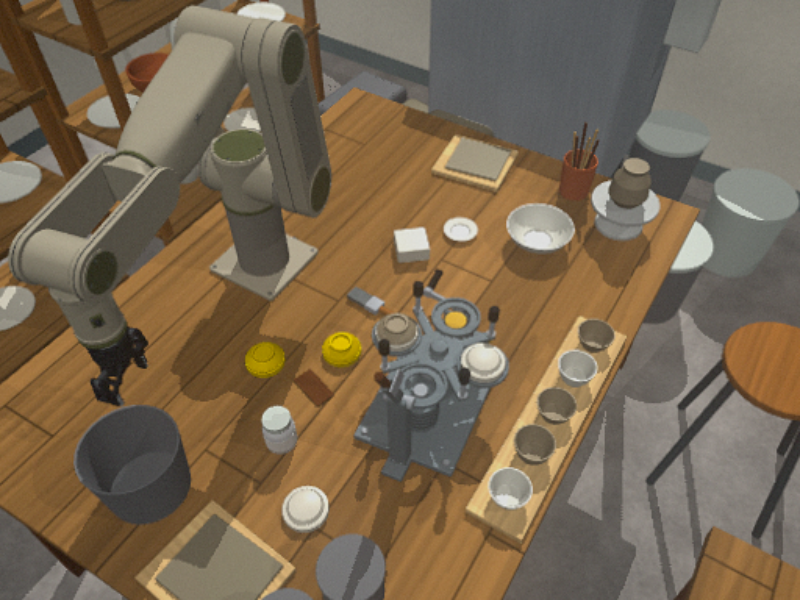

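View pics/side0.png

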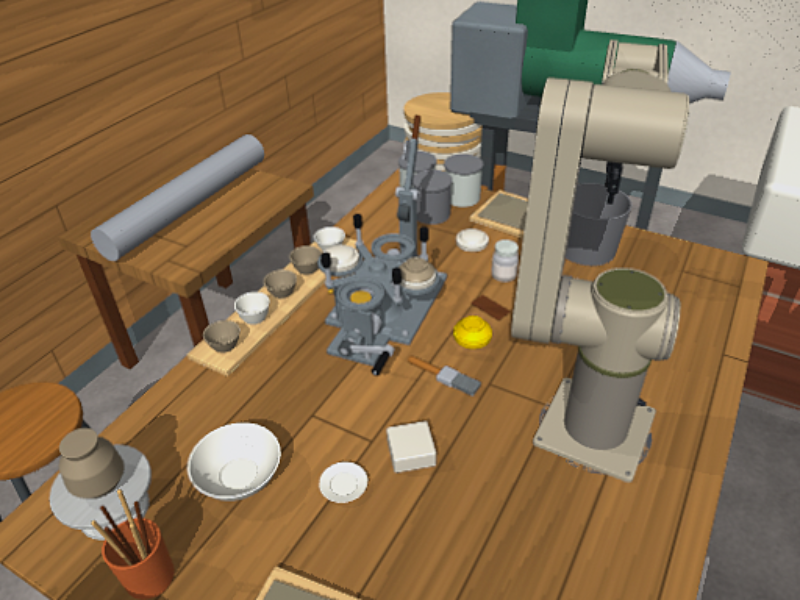

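The scene picture shows the lift-out seat, with the yellow pad under it, at (455,318). The dish mould is at (397,330), on the robot's side of the machine (-x), and the lever grip is at (435,278). In the side picture the knobs are at (358,222), (424,234), (397,275) and (326,260), and the grip is at (380,362).

```bash
python3 - <<'E'
from h import *
for n in("scene","side"):
    P=np.load(n+"0.npy"); im=cv2.resize(cv2.imread(f"pics/{n}0.png"),(512,384),interpolation=cv2.INTER_AREA)
    z=np.load(n+"z.npy")
    for lab,lo,hi in(("knob",.203,.245),("grip",.06,.11)):
        m=((im.max(2)<70)&(z>0)&(P[...,2]>lo)&(P[...,2]<hi)&(P[...,0]>.3)&(P[...,0]<.9)&(P[...,1]>-.35)&(P[...,1]<.4)).astype(np.uint8)
        k,l,s,c=cv2.connectedComponentsWithStats(m)
        for i in range(1,k):
            if s[i,4]>=12:
                q=P[l==i]; print(n,lab,s[i,4],(c[i]*1.5625).round(),q.mean(0).round(3),q.min(0).round(3),q.max(0).round(3))
E
```

```text
scene knob 45 [418. 289.] [ 0.521 -0.041  0.227] [ 0.511 -0.049  0.21 ] [ 0.529 -0.029  0.241]
scene knob 45 [493. 314.] [ 0.702 -0.018  0.227] [ 0.692 -0.027  0.206] [ 0.711 -0.003  0.241]
scene knob 56 [383. 347.] [ 0.545 -0.223  0.228] [ 0.532 -0.232  0.206] [ 0.554 -0.21   0.24 ]
scene knob 58 [463. 376.] [ 0.725 -0.199  0.229] [ 0.713 -0.209  0.208] [ 0.735 -0.186  0.24 ]
scene knob 13 [406. 413.] [ 0.669 -0.333  0.22 ] [ 0.668 -0.341  0.205] [ 0.67  -0.32   0.243]
scene grip 38 [435. 278.] [0.48  0.118 0.092] [0.471 0.087 0.078] [0.489 0.143 0.1  ]
scene grip 73 [425. 416.] [ 0.662 -0.241  0.077] [ 0.636 -0.264  0.061] [ 0.677 -0.201  0.1  ]
scene grip 26 [407. 445.] [ 0.669 -0.328  0.087] [ 0.666 -0.341  0.066] [ 0.671 -0.315  0.108]
side knob 43 [357. 220.] [ 0.721 -0.187  0.224] [ 0.711 -0.203  0.205] [ 0.734 -0.179  0.239]
side knob 44 [423. 234.] [ 0.539 -0.21   0.225] [ 0.528 -0.229  0.205] [ 0.552 -0.201  0.238]
side knob 49 [325. 260.] [ 0.697 -0.005  0.224] [ 0.686 -0.019  0.203] [0.712 0.005 0.24 ]
side knob 55 [396. 276.] [ 0.515 -0.028  0.224] [ 0.505 -0.041  0.203] [ 0.527 -0.02   0.237]
side grip 74 [381. 362.] [0.477 0.12  0.091] [0.466 0.086 0.082] [0.491 0.151 0.098]
```

>>> {"name": "apply_moves", "arguments": {"targets": [0,0,0,0,0,-50,0,0,0,0,40,-35,-40,0,0,0,0,44,-38,0,0,0,0,0,44,-38,0,0,0,0,0,44,-38,0,0,0,0,0,44,-38,0,0,0,0,0,44,-38,0,0,0,0,0,44,-38,0,0,0,0,0,44,-38,0,0,0,0,0,44,-38,0,0]}}

```text
time: 1.35
tool_pos: [0.4492, -0.1386, 0.3186]
tool_rot: [0.989, 0.145, -0.0, 0.0]
ft_force: [0.4, -1.3, 1.0]
opening: 0.0857
gripper_force: 0.0
```

```bash
cat >> h.py <<'E'
A=np.array([.6206,-.114,0]); YAW=.13
def M(x,y,z): # machine mm -> world m
    return A+R.from_euler('z',YAW).apply(np.array([x,y,z])/1e3)
def delta(target,psi): # psi: world angle (deg) of tool x, tool pointing down
    s=env.read_state(); r=R.from_quat(s["tool_rot"])
    T=R.from_euler('z',psi,degrees=True)*R.from_euler('x',np.pi)
    print("t",round(s["time"],2),"pos",s["tool_pos"].round(4),"F",s["ft_force"].round(1),"open",s["opening"].round(4),"gf",s["gripper_force"])
    print("rot",(r.inv()*T).as_rotvec().round(4),"shift now-axes mm",(r.inv().apply(target-s["tool_pos"])*1e3).round(1),"shift after-turn mm",(T.inv().apply(target-s["tool_pos"])*1e3).round(1))
E
python3 -c "
from h import *
delta(M(-92,92,320),142.4)"
```

```text
Traceback (most recent call last):
  File "h.py", line 21, in delta
    print("t",round(s["time"],2),"pos",s["tool_pos"].round(4),"F",s["ft_force"].round(1),"open",s["opening"].round(4),"gf",s["gripper_force"])
                                                                                                ^^^^^^^^^^^^^^^^^^
AttributeError: 'float' object has no attribute 'round'
```

>>> {"name": "apply_moves", "arguments": {"targets": [0,0,-0.183,0,0,0,0,0,0,-0.183,0,0,0,0,0,0,-0.183,0,0,0,0,0,0,-0.183,0,0,0,0,0,0,-0.183,0,0,0,0,0,0,-0.183,0,0,0,0,0,0,-0.183,0,0,0,0,0,0,-0.183,0,0,0,0,0,0,-0.183,0,0,0,0,0,0,-0.183,0,0,0,0]}}

```text
time: 2.6
tool_pos: [0.4485, -0.1403, 0.3184]
tool_rot: [0.486, 0.874, -0.0, -0.0]
ft_force: [0.2, 0.2, -0.3]
opening: 0.0852
gripper_force: 0.0
```

```bash
sed -i 's/s\["opening"\].round(4)/s["opening"]/' h.py
python3 -c "
from h import *
delta(M(-92,92,320),142.4)"
```

```text
t 2.6 pos [ 0.4485 -0.1403  0.3184] F [ 0.2  0.2 -0.3] open 0.08516929822196996 gf 0.0
rot [-3.000e-04 -9.000e-04 -3.585e-01] shift now-axes mm [ 53.2 114.3  -1.6] shift after-turn mm [  9.8 125.7  -1.6]
```

>>> {"name": "apply_moves", "arguments": {"targets": [0,0,-0.179,0,0,0,0,0,0,-0.179,0,0,0,0,0,0,0,3,42,0,0,0,0,0,3,42,0,0,0,0,0,4,42,0,0,0,0,0,0,0,0,0,0,0,0,0,0,0,0]}}

```text
time: 3.48
tool_pos: [0.518, -0.035, 0.3184]
tool_rot: [0.325, 0.946, -0.0, -0.0]
ft_force: [0.3, -0.4, 0.5]
opening: 0.0853
gripper_force: 0.0
```

```bash

python3 - <<'E'
from h import *
delta(M(-92,92,206),142.4)
f=env.grab_frame("wrist"); P=cloud(f); im=f["img"]; cv2.imwrite("pics/w1.png",im)
m=((im.max(2)<80)&(f["z_map"]>0)&(P[...,2]>.2)&(P[...,2]<.25)).astype(np.uint8)
k,l,s,c=cv2.connectedComponentsWithStats(m)
for i in range(1,k):
    if s[i,4]>50: q=P[l==i]; print(s[i,4],c[i].round(),q.mean(0).round(4),q.min(0).round(4),q.max(0).round(4))
E
```

```text
t 3.48 pos [ 0.518  -0.035   0.3184] F [ 0.3 -0.4  0.5] open 0.08533230229002957 gf 0.0
rot [-0.0009 -0.0007 -0.0059] shift now-axes mm [  0.5   0.  112.4] shift after-turn mm [ 6.000e-01 -1.000e-01  1.124e+02]
887 [253. 190.] [ 0.5145 -0.0334  0.2318] [ 0.5052 -0.0466  0.205 ] [ 0.5277 -0.0238  0.2385]
```

View pics/w1.png

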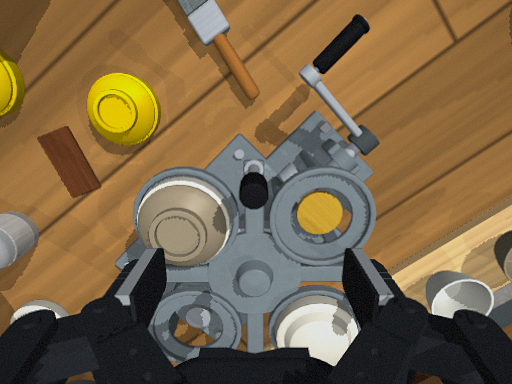

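The wrist picture shows the knob at (253,190), between the dish mould (180,225) and the lift pad (318,213), in line with the gripper. Next I descend and grip it.

>>> {"name": "apply_moves", "arguments": {"targets": [0,0,0,0,0,38,0,0,0,0,0,0,38,0,0,0,0,0,0,36,0,0,0,0,0,0,0,0.6,0,0,0,0,0,0,1,0,0,0,0,0,0,1,0,0,0,0,0,0,1,0,0,0,0,0,0,1], "squeeze": 35}}

```text
time: 4.53
tool_pos: [0.5194, -0.0353, 0.2092]
tool_rot: [0.325, 0.946, 0.0, 0.002]
ft_force: [-0.9, -0.6, 6.3]
opening: 0.023
gripper_force: 35.1
```

```bash

python3 -c "
from h import *
delta(M(-92,92,206),142.4)"
```

```text
t 4.53 pos [ 0.5194 -0.0353  0.2092] F [-0.9 -0.6  6.3] open 0.023022094630089786 gf 35.06470799446106
rot [ 0.0013  0.0032 -0.0067] shift now-axes mm [ 1.9 -0.8  3.2] shift after-turn mm [ 1.9 -0.8  3.2]
```

>>> {"name": "apply_moves", "arguments": {"targets": [0,0,0.1047,-0.7,13.6,0,1,0,0,0.1047,-0.7,13.6,0,1,0,0,0.1047,-0.7,13.6,0,1,0,0,0.1047,-0.7,13.6,0,1,0,0,0.1047,-0.7,13.6,0,1,0,0,0.1047,-0.7,13.6,0,1,0,0,0.1047,-0.7,13.6,0,1]}}

```text
time: 5.4
tool_pos: [0.5994, 0.0123, 0.2092]
tool_rot: [0.644, 0.765, 0.0, 0.002]
ft_force: [-3.2, -7.0, 7.1]
opening: 0.023
gripper_force: 35.3
```

```bash

python3 -c "
from h import *
a=np.radians(93);delta(M(130*np.cos(a),130*np.sin(a),206),100.4)"
```

```text
t 5.4 pos [0.5994 0.0123 0.2092] F [-3.2 -7.   7.1] open 0.023009180848271325 gf 35.309277176856995
rot [ 0.0022  0.0024 -0.0104] shift now-axes mm [ 1.9 -2.1  3.2] shift after-turn mm [ 1.9 -2.1  3.2]
```

>>> {"name": "apply_moves", "arguments": {"targets": [0,0,0.1047,-0.7,13.6,0,1,0,0,0.1047,-0.7,13.6,0,1,0,0,0.1047,-0.7,13.6,0,1,0,0,0.1047,-0.7,13.6,0,1,0,0,0.1047,-0.7,13.6,0,1,0,0,0.1047,-0.7,13.6,0,1,0,0,0.1047,-0.7,13.6,0,1,0,0,0.1047,-0.7,12,0,1,0,0,0,0,0,0,1,0,0,0,0,0,0,1]}}

```text
time: 6.65
tool_pos: [0.6999, -0.0132, 0.2092]
tool_rot: [0.899, 0.438, 0.0, 0.001]
ft_force: [-5.5, -5.8, 7.0]
opening: 0.0231
gripper_force: 35.9
```

```bash

python3 -c "
from h import *
delta(M(92,92,206),52.4)"
```

```text
t 6.65 pos [ 0.6999 -0.0132  0.2092] F [-5.5 -5.8  7. ] open 0.023085271375916816 gf 35.938535928726196
rot [ 0.0025  0.001  -0.0077] shift now-axes mm [ 1.9 -1.5  3.2] shift after-turn mm [ 1.9 -1.5  3.2]
```

>>> {"name": "apply_moves", "arguments": {"targets": [0,0,0,0,0,0,0.5,0,0,0,0,0,0,0,0,0,0,0,0,0,0,0,0,0,0,0,0,0,0,0,0,0,0,0,0,0,0,0,0,0,-30,0,0,0,0,0,0,-45,0,0,0,0,0,0,-45,0,0,0,0,0,0,0,0]}}

```text
time: 7.78
tool_pos: [0.7014, -0.0115, 0.3333]
tool_rot: [0.899, 0.439, 0.004, 0.002]
ft_force: [0.7, 0.0, 0.3]
opening: 0.0853
gripper_force: 0.0
```

```bash

python3 - <<'E'
from h import *
delta(M(-111,252,320),97.4)
f=env.grab_frame("wrist"); P=cloud(f); im=f["img"]; cv2.imwrite("pics/w2.png",im)
for n in("scene","side"):
  f=env.grab_frame(n);P=cloud(f);im=f["img"]
  cv2.imwrite(f"pics/{n}1.png",cv2.resize(im[130:290,170:340],(800,600)) if n=="scene" else im)
  m=((im.max(2)<70)&(f["z_map"]>0)&(P[...,2]>.203)&(P[...,2]<.245)&(P[...,0]>.45)&(P[...,0]<.8)&(abs(P[...,1]+.11)<.14)).astype(np.uint8)
  k,l,s,c=cv2.connectedComponentsWithStats(m)
  for i in range(1,k):
    if s[i,4]>12: q=P[l==i]; print(n,s[i,4],c[i].round(),q.mean(0).round(4))
E
```

```text
t 7.78 pos [ 0.7014 -0.0115  0.3333] F [0.7 0.  0.3] open 0.08533898006777632 gf 0.0
rot [ 0.0097 -0.0017 -0.7915] shift now-axes mm [ -32.7 -258.2   11.1] shift after-turn mm [ 160.6 -204.6   13.3]
scene 50 [267. 185.] [ 0.5211 -0.04    0.226 ]
scene 52 [316. 201.] [ 0.7023 -0.0172  0.2259]
scene 58 [245. 222.] [ 0.5444 -0.222   0.228 ]
scene 63 [296. 240.] [ 0.7248 -0.1988  0.2278]
side 42 [229. 141.] [ 0.72   -0.1876  0.2242]
side 44 [271. 150.] [ 0.5389 -0.2104  0.2248]
side 44 [208. 166.] [ 0.6977 -0.0055  0.2244]
side 58 [254. 176.] [ 0.5145 -0.028   0.2243]
```

View pics/w2.png

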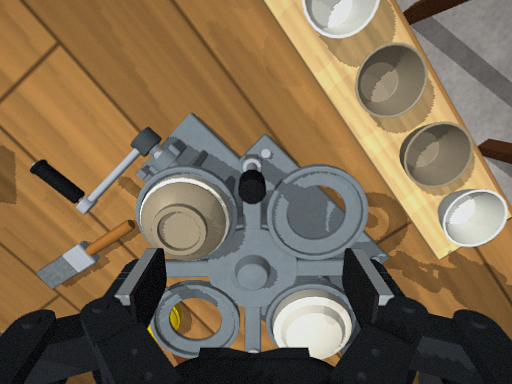

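The wrist picture shows the dish mould at (185,215), seated over the lift-out station, and the knobs have measured back at quarter-turn positions. The lever grip is at (57,180), so I go there next.

>>> {"name": "apply_moves", "arguments": {"targets": [0.0097,-0.0017,-0.1583,0,0,0,0,0,0,-0.1583,0,0,0,0,0,0,-0.1583,0,0,0,0,0,0,-0.1583,0,0,0,0,0,0,-0.1583,0,0,0,0,0,0,0,32,-41,0,0,0,0,0,32,-41,0,0,0,0,0,32,-41,0,0,0,0,0,32,-41,0,0,0,0,0,32,-41,0,0]}}

```text
time: 9.18
tool_pos: [0.4734, 0.1215, 0.3273]
tool_rot: [0.66, 0.751, -0.003, -0.006]
ft_force: [1.3, -0.2, -0.1]
opening: 0.0853
gripper_force: 0.0
```

```bash

python3 - <<'E'
from h import *
delta(M(-111,252,66),97.4)
f=env.grab_frame("wrist"); P=cloud(f); im=f["img"]
m=((im.max(2)<80)&(f["z_map"]>0)&(P[...,2]>.07)&(P[...,2]<.11)&(P[...,0]<.55)&(P[...,1]>.05)).astype(np.uint8)
k,l,s,c=cv2.connectedComponentsWithStats(m)
for i in range(1,k):
    if s[i,4]>50: q=P[l==i]; print(s[i,4],c[i].round(),q.mean(0).round(4),q.min(0).round(4),q.max(0).round(4))
print(M(-111,247,85))
E
```

```text
t 9.18 pos [0.4734 0.1215 0.3273] F [ 1.3 -0.2 -0.1] open 0.08530296344470634 gf 0.0
rot [-0.0116 -0.0052 -0.0004] shift now-axes mm [ -2.    7.5 261.2] shift after-turn mm [ -0.6   4.4 261.3]
569 [257. 159.] [0.4702 0.1219 0.0941] [0.4577 0.0883 0.0828] [0.4815 0.1525 0.0989]
[0.478517  0.1165264 0.085    ]
```

>>> {"name": "apply_moves", "arguments": {"targets": [-0.0116,-0.0052,0,0,0,0,0,0,0,0,-1,3,51,0,0,0,0,0,0,50,0,0,0,0,0,0,50,0,0,0,0,0,0,50,0,0,0,0,0,0,35,0,0,0,0,0,0,25,0,0,0,0,0,0,0,0]}}

```text
time: 10.22
tool_pos: [0.4775, 0.1193, 0.0651]
tool_rot: [0.66, 0.751, -0.001, -0.001]
ft_force: [-0.4, -0.7, 0.3]
opening: 0.0854
gripper_force: 0.0
```

>>> {"name": "apply_moves", "arguments": {"targets": [0,0,0,0,0,0,0.5,0,0,0,0,0,0,1,0,0,0,0,0,0,1,0,0,0,0,0,0,1,0,0,0,0,0,0,1], "squeeze": 50}}

```text
time: 10.85
tool_pos: [0.478, 0.1202, 0.0676]
tool_rot: [0.66, 0.751, -0.0, 0.0]
ft_force: [-4.8, -0.2, -1.6]
opening: 0.0185
gripper_force: 49.2
```

```bash

python3 - <<'E'
from h import *
delta(M(-111,252,66),97.4)
f=env.grab_frame("side"); cv2.imwrite("pics/s2.png",cv2.resize(f["img"][120:290,150:360],(740,600)))
E
```

```text
t 10.85 pos [0.478  0.1202 0.0676] F [-4.8 -0.2 -1.6] open 0.018506798294586718 gf 49.19275939464569
rot [-0.0001  0.0003  0.    ] shift now-axes mm [ 1.3 -0.   1.6] shift after-turn mm [ 1.3 -0.   1.6]
```

View pics/s2.png

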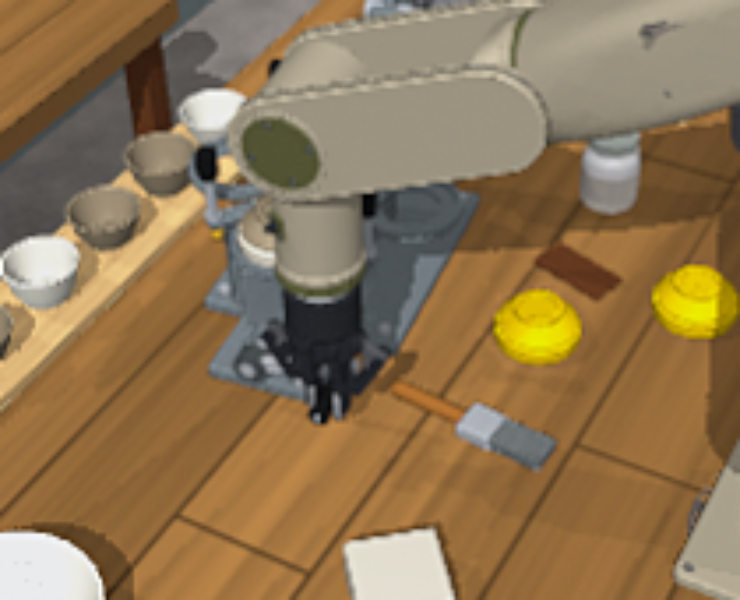

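>>> {"name": "apply_moves", "arguments": {"targets": [0,0,0,0,5,-14,1,0,0,0,0,6.5,-13.5,1,0,0,0,0,8.5,-12.5,1,0,0,0,0,10,-11.5,1,0,0,0,0,11,-10,1,0,0,0,0,12.5,-8.5,1,0,0,0,0,13.5,-6.5,1,0,0,0,0,0,0,1]}}

```text
time: 11.9
tool_pos: [0.5467, 0.1292, 0.1447]
tool_rot: [0.66, 0.751, 0.001, 0.001]
ft_force: [0.3, 1.8, -12.8]
opening: 0.0184
gripper_force: 51.3
```

```bash

python3 -c "
from h import *
delta(M(0,252,151),97.4)"
```

```text
t 11.9 pos [0.5467 0.1292 0.1447] F [  0.3   1.8 -12.8] open 0.018382592409562006 gf 51.33230209350586
rot [ 0.0031 -0.0001 -0.0003] shift now-axes mm [ 1.3 41.8 -6.1] shift after-turn mm [ 1.3 41.8 -6.3]
```

>>> {"name": "apply_moves", "arguments": {"targets": [0,0,0,0,7,-2.5,1,0,0,0,0,7,-2.5,1,0,0,0,0,7,-1.5,1,0,0,0,0,7,-1,1,0,0,0,0,7,-0.5,1,0,0,0,0,7,0,1,0,0,0,0,0,0,1,0,0,0,0,0,0,1]}}

```text
time: 12.9
tool_pos: [0.587, 0.1344, 0.1527]
tool_rot: [0.66, 0.751, 0.001, 0.001]
ft_force: [-1.8, 1.2, -23.2]
opening: 0.0183
gripper_force: 50.5
```

```bash

python3 - <<'E'
from h import *
delta(M(0,252,151),97.4)
for n in("scene","wrist"):
  f=env.grab_frame(n); im=f["img"]; P=cloud(f)
  cv2.imwrite(f"pics/{n}3.png",cv2.resize(im[140:270,200:350],(690,600)) if n=="scene" else im)
E
```

```text
t 12.9 pos [0.587  0.1344 0.1527] F [ -1.8   1.2 -23.2] open 0.0183323308196962 gf 50.530993938446045
rot [ 0.002   0.0001 -0.0001] shift now-axes mm [1.3 1.1 1.7] shift after-turn mm [1.3 1.1 1.7]
```

View pics/scene3.png

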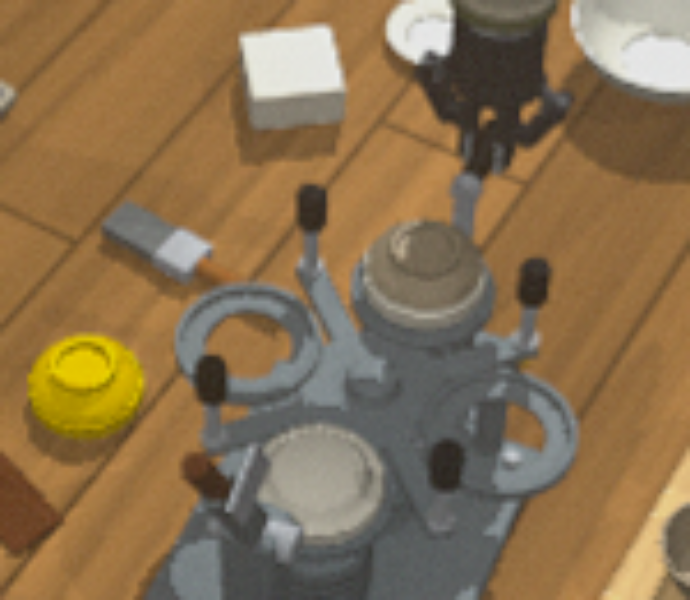

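View pics/wrist3.png

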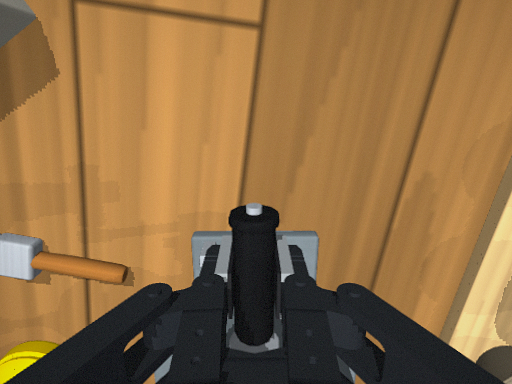

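The scene picture shows the dish mould raised out of its seat at (425,275), with the lever upright at (468,200). The wrist picture shows the grip held between the fingers at (253,280). I ease the upward over-pull a little and check the height.

>>> {"name": "apply_moves", "arguments": {"targets": [0,0,0,0,1,1.5,1,0,0,0,0,0,0,1,0,0,0,0,0,0,1,0,0,0,0,0,0,1]}}

```text
time: 13.5
tool_pos: [0.589, 0.1347, 0.1526]
tool_rot: [0.66, 0.751, 0.002, 0.002]
ft_force: [-2.5, 2.5, -12.5]
opening: 0.0184
gripper_force: 51.2
```

```bash

python3 - <<'E'
from h import *
delta(M(0,252,151),97.4)
P=cloud(env.grab_frame("scene")); 
def top(x,y,r=.03):
    c=M(x,y,0); d=np.hypot(P[...,0]-c[0],P[...,1]-c[1]); q=P[(d<r)&(P[...,2]>.15)&(P[...,2]<.25)]; return np.percentile(q[:,2],[50,90,97]).round(4)
print("dish",top(0,105)); 
P=np.load("scene0.npy"); print("dish before",top(-105,0))
E
```

```text
t 13.5 pos [0.589  0.1347 0.1526] F [ -2.5   2.5 -12.5] open 0.018378185108678 gf 51.24433100223541
rot [ 0.0046  0.     -0.0001] shift now-axes mm [ 1.3 -0.9  1.6] shift after-turn mm [ 1.3 -0.9  1.6]
dish [0.2001 0.2053 0.208 ]
dish before [0.1892 0.1942 0.1958]
```

The dish has risen 11 mm, which is the full lift, and the lever is held at the top.

```bash
python3 -c "
from rig import env
print(env.hand_in())"
```

```text
the job is handed in; nothing more can be done
None
```

I turned the table a quarter clockwise so the dish mould clicked in over the lift-out station, then raised the cam lever upright; the dish measured 11 mm higher (the full lift), and I handed the job in at about 13.5 s with the gripper still holding the lever.

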